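# Take a spot temperature reading from the green board

## Robot

A 7-joint arm with a two-finger parallel gripper is mounted at the origin on a cart in front of the work surface, level with it; the furniture and walls round the work are solid. World frame = base frame: x ahead of the robot, y to its left, z up, the work surface at z = 0. Lengths are in m, angles in rad, forces in N, time in s.
With the tool pointing down it reaches from about 0.425 to 0.925 m from the base axis. Payload 6.8 kg.
Tool frame: the origin (TCP) lies on the centre line of the jaws, within the pads' length; the fingertips stand 14 mm ahead of it and the grasp point (between the pads) lies 5 mm behind it (r.tip_extent is the distance from the TCP to the fingertips, in m); z points along the fingers, y is the line along which they close (so a half turn about z gives the same grasp; the last joint's range is limited). The gripper opens to 88 mm and grips with 3 to 60 N. Pads are 20 mm wide; open, the fingers measure 115 mm over their backs; the gripper's body (75 mm by 178 mm) begins 61 mm behind the grasp point.
Start: joints at [-1.291, 0.477, 0.022, 1.555, -0.011, 1.109, -0.083], TCP at [0.255, 0.625, 0.237] pointing down, gripper open.
Joint ranges: [-2.96, 2.96], [-0.34, 2.1], [-1.41, 1.46], [0.24, 2.44], [-1.37, 4.51], [0.17, 1.92], [-2.96, 2.96]. Speed limits (rad/s): [2.39, 2.39, 3.14, 3.14, 3.14, 3.14, 3.14].

## Interface

Orientations are given as a rotation vector (axis times angle).
In Python, from workcell import r, jaws, solver, viewer gives the robot as it stands. The module is installed in compiled form; this text tells all that it offers. Calls block until the motion is done:
- r.move_ptp(position, orientation): joint-space move of the TCP to a pose.
- r.movel(position, attitude=None, feed=0.15): straight line of the TCP; attitude=None keeps the orientation; feed is the mean speed in m/s.
- r.set_joints(angles): joint-space move.
- jaws.move_gripper(opening, squeeze=None): finger opening in m; squeeze is the grip in N (None keeps the last); returns when the fingers have stopped.
- r.dwell(seconds).
- solver.solve_ik(position, orientation): joint angles nearest the present ones, or None.
- viewer.snapshot(name): name is "scene" or "top"; returns a dict with "color" (384x512x3 uint8, red, green, blue), "intrinsics" (3x3 intrinsics, pixels), "world_to_cam" (4x4, takes a point from world to camera coordinates). Camera axes: x right, y down, z forward; pixel columns grow to the right and rows downward; lengths in m; the calibration is good to about 2 mm. A picture is of the moment at which its call begins. There is no depth.
A pose or a line that the arm cannot do raises r.PlanningError and nothing moves.
- r.hand_in(): hands the job in; it is judged then, once.
Readings, each from a call of its own:
- r.get_t(): time.
- r.get_joint_pos(): joint angles.
- r.get_joint_vel(): joint speeds.
- r.get_joint_torque(): joint torques, N m.
- r.get_ee_pos(): TCP position.
- r.get_orientation(): TCP orientation.
- r.get_wrist_force(): force on the tool from outside, world axes, zero at the start.
- r.get_moment(): the same for the moment, N m.
- r.get_finger_gap(): finger opening in m.
- r.get_gripper_force(): force on a finger pad.
Only numpy, scipy, OpenCV 4.12 (cv2) and the standard library are available. Lean on these libraries where they do the work, as an engineer would, in place of code of your own. Each camera call takes 0.05 s, during which the arm holds its last target. There are 200 camera calls.

## Task

Draw the orange infrared thermometer straight up out of its desk holder, swing it to a slant and point its nose square-on at the middle of the small green circuit board on its sloped stand, with the lens about 6 cm away from the board. Finish while still holding it there, steady and raised in the gripper, for the reading; do not touch either board or its stand, and leave the bottle, the loupe and the tape where they are.

Things in the scene. Friction and masses are not known exactly. Their poses are not given: they have to be found in the camera images.
- thermometer: Orange bar thermometer, 160 mm long, about 90 g, standing nose down in the holder. Origin at the lens (lower end face); +z runs from lens to tail, it looks along its -z. Lowest 22 mm: round black nose, 21 mm wide; above, a bar 30 mm (x) by 24 mm (y); ribbed grip faces, 24 mm apart (y), centred at z = 128 mm. Display on the -x face. No pose while held by the fingers
- holder: Fixed holder: foot 76 x 76 x 8 mm, grey upright pocket 42 (x) by 36 mm (y), wall 4.5 mm, rim 73 mm and floor 8 mm above the bench; 1.5 mm play round the thermometer, which stands 65 mm deep in it at the same yaw, upper 95 mm free. Origin at the centre of the underside. Two fixed soldering-iron stands up to 130 mm high stand between it and the boards: carry the lens over them
- green_board: The board to be read: green circuit module 36 mm (x) by 52 mm (y), fixed on the green stand at a slope of 35 degrees. Origin at the middle of its underside; its z axis is the board's normal, pointing up and out on the component side; x runs up the slope away from the front, y level along it
- green_board_chip (a point): The spot to aim at: middle of the green board, 8 mm above its underside along the normal (level with the top of the parts)
- purple_board: The other board, not to be read: purple module 30 mm (x) by 62 mm (y), on an equal stand. Axes as for the green board
- green_stand: Fixed stand carrying the green board: black foot 90 mm (x) by 84 mm (y) by 8 mm, with an aluminium plate 66 x 76 mm sloping 35 degrees, its middle 50 mm above the bench, highest edge about 72 mm. Origin at the centre of the underside; z up; the board faces up and toward its own -x
- purple_stand: Equal fixed stand carrying the purple board
- dropper_bottle: Loose brown dropper bottle, 33 mm diameter, 102 mm tall; origin at the centre of the underside; leave alone
- loupe: Loose black eye loupe, 36 mm diameter, 34 mm tall; origin at the centre of the underside; leave alone
- amber_tape: Loose flat roll of amber tape, 67 mm diameter, 12 mm tall; origin at the centre of the underside; leave alone
There are look-alikes about, which are no part of the job. There is more than one size of the thermometer; the job needs the larger.

How it is judged:
By the outcome, as a careful person would: the job done as asked, in the order asked, and still so for the second after the job is handed in, while the arm keeps its last pose, push and grip.
It also fails if it takes over 32 s, if anything falls off the work surface, if the arm or the gripper's body presses on something with over 40 N, if the wrist force passes 120 N, or if a joint passes its speed limit or range.

## Working session

There is one attempt and no reset: what is moved stays moved. The work goes in short steps, each a Python script; the robot and the scene stay as the last script left them, time stands still between calls to the robot, and variables do not carry over. Pictures are saved under pics/ and viewed, at most 10 in all, crops included, and the job is handed in when it is done.

```bash
mkdir -p pics; python3 - <<'E'
from workcell import r,jaws,solver,viewer
import cv2,pickle
d={}
for n in("scene","top"):
    s=viewer.snapshot(n);d[n]=s
    cv2.imwrite(f"pics/{n}0.png",cv2.resize(s["color"][:,:,::-1],(800,600),interpolation=cv2.INTER_CUBIC))
    print(n,s["intrinsics"],s["world_to_cam"])
pickle.dump(d,open("d0.pkl","wb"))
print(r.get_t(),r.get_ee_pos(),r.get_orientation(),r.tip_extent)
E
```

```text
scene [[470.43297594   0.         257.41989441]
 [  0.         470.43297594 191.76625473]
 [  0.           0.           1.        ]] [[-0.76890345 -0.63936355 -0.00131873  0.43217863]
 [-0.26914544  0.32554588 -0.90641084  0.18863116]
 [ 0.57995536 -0.69658749 -0.42239513  1.28172791]
 [ 0.          0.          0.          1.        ]]
top [[417.89006175   0.         260.13542646]
 [  0.         417.89006175 197.66820522]
 [  0.           0.           1.        ]] [[ 0.02918322 -0.99957202 -0.00202732  0.01372172]
 [-0.98911631 -0.02858522 -0.1443323   0.54249645]
 [ 0.14421258  0.00621733 -0.9895272   1.25324299]
 [ 0.          0.          0.          1.        ]]
0.1 [0.25507211 0.62441839 0.23581753] [-6.05225509e-01 -3.08256829e+00  2.45811135e-03] 0.014
```

View pics/scene0.png

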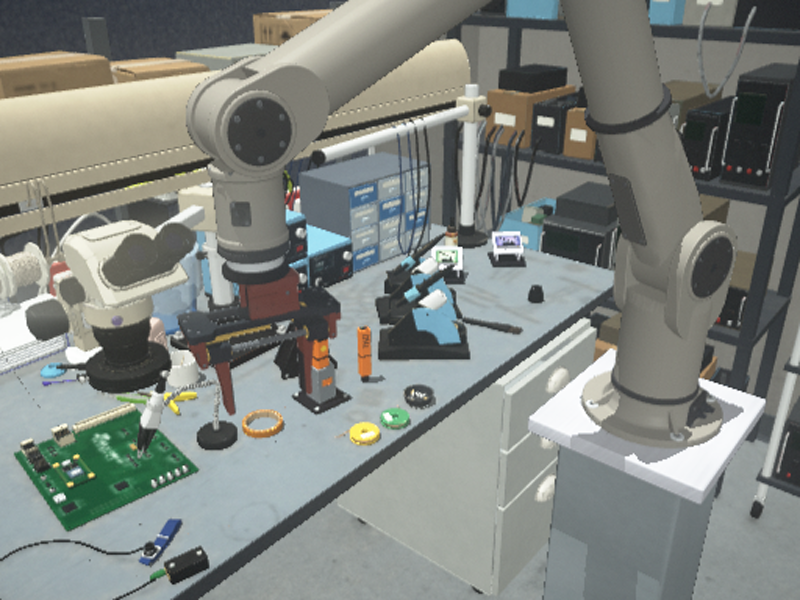

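View pics/top0.png

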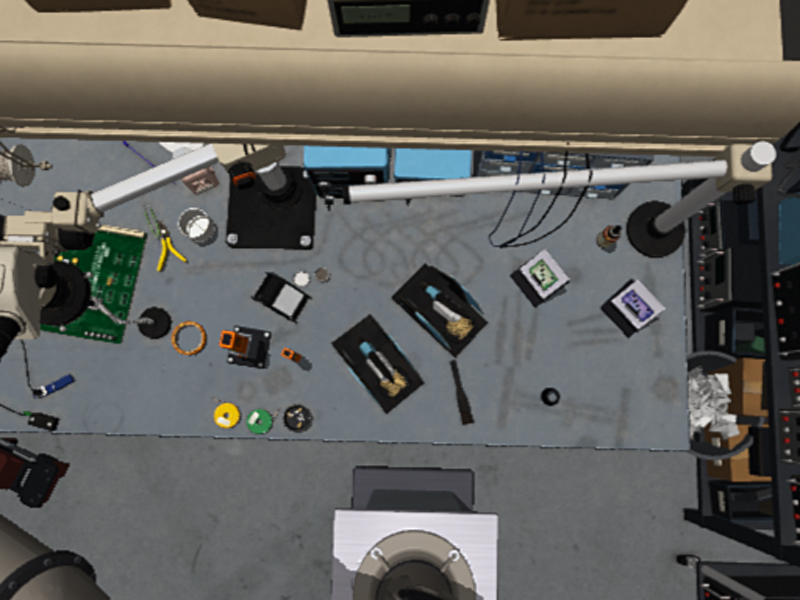

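The scene view (800x600 px) shows the holder with an orange bar at (322,370), a free-standing orange bar at (365,352), the boards at (447,258) green and (508,242) purple. In the top view the holder is at (248,345), the loose bar at (295,355), the green board at (543,275) and the purple one at (637,303). Other orange things that could be mistaken for it: the tape ring at (190,338) top and something at (240,178) top. I choose the bar in the grey holder and check it in a crop.

```bash
python3 - <<'E'
import pickle,cv2,numpy as np
d=pickle.load(open("d0.pkl","rb"))
def c(n,u,v,w,h):
    return cv2.resize(d[n]["color"][v:v+h,u:u+w,::-1],(400,300),interpolation=cv2.INTER_CUBIC)
a=np.vstack([np.hstack([c("top",130,195,80,60),c("scene",175,195,80,60)]),np.hstack([c("top",320,155,112,84),c("scene",262,140,80,60)])])
cv2.imwrite("pics/crop1.png",a)
E
```

```text
(no output)
```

View pics/crop1.png

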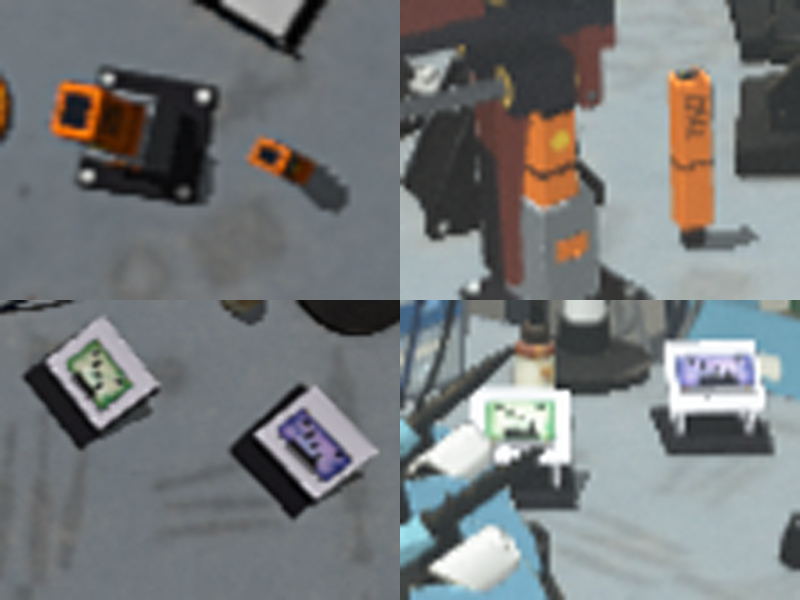

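The crop confirms it. The bar in the grey pocket is wide (tail face about (77,108) in the top-left panel), and the loose bar at (270,155) is thinner, so it is the small look-alike. The green board is at (100,375) in the lower-left panel, with its black foot showing on the lower-left side. Next I measure by masks.

```bash
cat > h.py <<'E'
import pickle,cv2,numpy as np
d=pickle.load(open("d0.pkl","rb"))
def cam(n,D=d):
    s=D[n];T=s["world_to_cam"];return s["intrinsics"],T[:3,:3],T[:3,3]
def ray(n,p):
    K,R,t=cam(n);return -R.T@t,R.T@np.linalg.solve(K,[p[0],p[1],1])
def plane(n,p,z):
    o,v=ray(n,p);return o+v*(z-o[2])/v[2]
def proj(n,X):
    K,R,t=cam(n);q=K@(R@np.array(X)+t);return q[:2]/q[2]
def tri(p,q):
    o,v=ray("top",p);a,b=ray("scene",q);m=np.linalg.lstsq(np.c_[v,-b],a-o,rcond=None)[0]
    P,Q=o+v*m[0],a+b*m[1];return (P+Q)/2,np.linalg.norm(P-Q)
def quad(n,box,lo,hi,S=8,close=5,N=4,D=d):
    u,v,w,h=box
    im=cv2.resize(D[n]["color"][v:v+h,u:u+w],None,fx=S,fy=S,interpolation=cv2.INTER_CUBIC)
    m=cv2.inRange(cv2.cvtColor(im,cv2.COLOR_RGB2HSV),lo,hi)
    m=cv2.morphologyEx(m,cv2.MORPH_CLOSE,np.ones((close*S//2|1,)*2))
    cs,_=cv2.findContours(m,cv2.RETR_EXTERNAL,cv2.CHAIN_APPROX_NONE)
    c=max(cs,key=cv2.contourArea)
    q=cv2.approxPolyN(cv2.convexHull(c),N,ensure_convex=True).reshape(-1,2)
    f=lambda p:(np.array(p)+.5)/S-.5+[u,v]
    return f(q),m,im,f(c.reshape(-1,2))
E
cat > m1.py <<'E'
from h import *
np.set_printoptions(precision=4,suppress=True)
L=[("gboard","top",(325,160,32,32),(35,50,40),(85,255,255)),
("pboard","top",(388,170,40,40),(110,40,40),(150,255,255)),
("gplate","top",(324,155,44,44),(0,0,140),(180,60,255)),
("pplate","top",(384,170,56,48),(0,0,150),(180,60,255)),
("foot","top",(140,205,36,34),(0,0,0),(180,255,70)),
("tail","top",(136,208,24,20),(3,170,170),(20,255,255)),
("gboard","scene",(276,157,20,16),(35,50,40),(85,255,255)),
("pboard","scene",(315,148,20,14),(110,40,40),(150,255,255)),
("gplate","scene",(272,154,26,24),(0,0,190),(180,60,255)),
("pplate","scene",(313,146,26,20),(0,0,170),(180,60,255))]
tiles=[];Q={}
for name,n,b,lo,hi in L:
    q,m,im,_=quad(n,b,lo,hi);Q[name,n]=q;print(name,n,q.round(2).tolist())
    im=im[:,:,::-1].copy();P=(((q-[b[0],b[1]])+.5)*8).astype(int)
    cv2.polylines(im,[P],True,(0,0,255),1)
    x=np.vstack([im,cv2.cvtColor(m,cv2.COLOR_GRAY2BGR)]);t=np.zeros((300,160,3),np.uint8)
    s=min(160/x.shape[1],300/x.shape[0]);x=cv2.resize(x,None,fx=s,fy=s,interpolation=cv2.INTER_AREA);t[:x.shape[0],:x.shape[1]]=x;tiles.append(t)
cv2.imwrite("pics/masks.png",np.vstack([np.hstack(tiles[:5]),np.hstack(tiles[5:])]))
pickle.dump(Q,open("Q.pkl","wb"))
E
python3 m1.py
```

```text
gboard top [[357.94, 178.44], [347.94, 185.56], [337.44, 172.31], [346.19, 165.44]]
pboard top [[418.81, 199.81], [410.69, 205.94], [395.94, 190.69], [404.56, 184.44]]
gplate top [[364.31, 178.06], [347.06, 190.94], [332.06, 171.69], [348.44, 158.06]]
pplate top [[425.94, 197.06], [407.81, 210.19], [390.94, 192.06], [407.69, 178.19]]
foot top [[173.44, 211.94], [171.06, 236.44], [142.19, 231.69], [152.06, 208.31]]
tail top [[150.19, 212.06], [147.94, 222.31], [139.69, 221.31], [141.81, 210.81]]
gboard scene [[292.44, 167.44], [290.31, 167.44], [289.31, 160.31], [292.31, 159.69]]
pboard scene [[332.94, 156.56], [316.81, 157.06], [316.44, 150.81], [331.81, 150.31]]
gplate scene [[294.19, 175.94], [271.56, 175.31], [271.56, 159.81], [303.69, 144.56]]
pplate scene [[338.44, 147.44], [338.44, 165.44], [312.56, 165.44], [312.56, 147.44]]
```

View pics/masks.png

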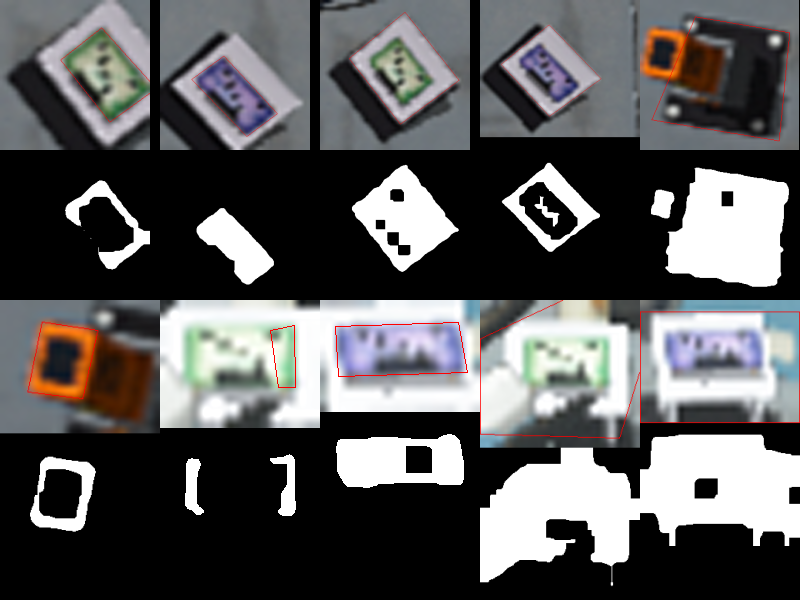

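Masks: the green plate, tail, and board quads in the top view fit well; the foot quad doesn't, so I use the four white foot screws instead.

```bash
cat > m2.py <<'E'
from h import *
np.set_printoptions(precision=4,suppress=True)
Q=pickle.load(open("Q.pkl","rb"))
for n in("top","scene"):
    K,R,t=cam(n);print(n,"cam at",-R.T@t)
q=Q["tail","top"];P=np.array([plane("top",p,.168) for p in q])
print("tail ctr",P.mean(0),"edges",[np.round(P[(i+1)%4]-P[i],4)[:2].tolist()+[round(np.linalg.norm(P[(i+1)%4]-P[i]),4)] for i in range(4)])
# screws
u,v,w,h=140,205,36,34;S=8
im=cv2.resize(d["top"]["color"][v:v+h,u:u+w],None,fx=S,fy=S,interpolation=cv2.INTER_CUBIC)
m=cv2.inRange(cv2.cvtColor(im,cv2.COLOR_RGB2HSV),(0,0,150),(180,70,255))
_,_,st,ce=cv2.connectedComponentsWithStats(m)
sc=[]
for s,c in list(zip(st,ce))[1:]:
    if s[4]>60:
        p=(c+.5)/S-.5+[u,v];X=plane("top",p,.009);print("blob",s[4],p,X);
        if s[4]<1200: sc.append(X)
print("screw mean",np.mean(sc,0),len(sc))
# plates: order right,bottom,left,top ; low edge = bottom,left
for n,name,W,zm in(("g","gplate",(.066,.076),.05),("g","gboard",(.036,.052),.052),("p","pplate",(.066,.076),.05),("p","pboard",(.030,.062),.052)):
    q=Q[name,"top"];i=[np.argmax(q[:,0]),np.argmax(q[:,1]),np.argmin(q[:,0]),np.argmin(q[:,1])]
    dz=W[0]/2*np.sin(np.radians(35))
    P=np.array([plane("top",q[k],zm+s*dz) for k,s in zip(i,(1,-1,-1,1))])
    x=(P[0]+P[3]-P[1]-P[2])/2;y=(P[3]+P[2]-P[0]-P[1])/2
    print(name,"ctr",P.mean(0),"len x",np.linalg.norm(x),"y",np.linalg.norm(y),"yaw x",np.degrees(np.arctan2(x[1],x[0])),"yaw y-90",np.degrees(np.arctan2(y[1],y[0]))-90)
# scene board boxes
for name,b,lo,hi in(("gboard",(274,155,24,16),(35,22,40),(90,255,255)),("pboard",(314,147,22,14),(110,30,40),(150,255,255))):
    q,m,im,c=quad("scene",b,lo,hi,close=12);print(name,q.round(1).tolist())
E
python3 m2.py
```

```text
top cam at [0.3555 0.0214 1.3184]
scene cam at [-0.3603  1.1077  0.7129]
tail ctr [0.461  0.3456 0.168 ] edges [[-0.0286, 0.0043, np.float64(0.0289)], [0.0021, 0.023, np.float64(0.0231)], [0.0293, -0.0038, np.float64(0.0295)], [-0.0028, -0.0234, np.float64(0.0236)]]
blob 159 [151.1293 210.2433] [0.4963 0.3722 0.009 ]
blob 240 [170.2052 213.6578] [0.4872 0.3114 0.009 ]
blob 198 [146.9836 229.6364] [0.4349 0.3811 0.009 ]
screw mean [0.4728 0.3549 0.009 ] 3
gplate ctr [ 0.6197 -0.2395  0.05  ] len x 0.06806663005746963 y 0.0769241875937297 yaw x -51.32618924967491 yaw y-90 -51.78443814875049
gboard ctr [ 0.6171 -0.2375  0.052 ] len x 0.03716099357465452 y 0.05286580365139985 yaw x -53.056156462672206 yaw y-90 -49.62742146969681
pplate ctr [ 0.5635 -0.4237  0.05  ] len x 0.06715503804749216 y 0.07674450236057895 yaw x -47.75080858844628 yaw y-90 -46.785533480858454
pboard ctr [ 0.5607 -0.4215  0.052 ] len x 0.03147741976571696 y 0.06335199979622794 yaw x -49.43052574487756 yaw y-90 -46.832905242914904
gboard [[297.4, 154.6], [297.4, 170.4], [279.4, 170.4], [271.7, 154.6]]
pboard [[335.4, 156.7], [313.6, 157.6], [313.6, 150.7], [335.4, 150.1]]
```

```bash
cat > m3.py <<'E'
from h import *
np.set_printoptions(precision=4,suppress=True)
Q=pickle.load(open("Q.pkl","rb"))
so=lambda q:q[np.argsort(q[:,1])]
# purple: high edge corners top view: right(max u)=(418.8,199.8), top(404.6,184.4); low: 410.7,205.9 / 395.9,190.7
pt=dict(hl=(404.56,184.44),hr=(418.81,199.81),ll=(395.94,190.69),lr=(410.69,205.94))
ps=dict(hl=(316.44,150.81),hr=(331.81,150.31),ll=(316.81,157.06),lr=(332.94,156.56))
for k in pt: print("p",k,*tri(pt[k],ps[k]))
gt=dict(hl=(346.19,165.44),hr=(357.94,178.44),lr=(347.94,185.56))
f=lambda a,b:(262+(a-400)/5-.4,140+(b-300)/5-.4)
gs=dict(hl=f(486,400),hr=f(553,400),lr=f(557,446))
for k in gt: print("g",k,*tri(gt[k],gs[k]))
print("boom end",*tri((224,123.5),(204.8,101)))
print("iron tops",[*tri((286,198),(266,172))])
for X in((.617,-.2375,.055),(.461,.3456,.168)): print(proj("scene",X),proj("top",X))
E
python3 m3.py
cat > plan.py <<'E'
from h import *
from scipy.spatial.transform import Rotation as R
yaw,sl=np.radians(-51.5),np.radians(35)
n=np.array([-np.sin(sl)*np.cos(yaw),-np.sin(sl)*np.sin(yaw),np.cos(sl)])
def rv(z,y):
    z=z/np.linalg.norm(z);y=y-z*(y@z);y/=np.linalg.norm(y)
    return R.from_matrix(np.c_[np.cross(y,z),y,z]).as_rotvec()
hy=np.radians(-8.2);ty=np.array([-np.sin(hy),np.cos(hy),0]);down=np.array([0,0,-1.])
hold=np.array([.461,.3458,0])
E
python3 - <<'E'
from plan import *
from workcell import r,solver
np.set_printoptions(precision=3,suppress=True)
chip=np.array([.617,-.2375,.052])+.004*n
F=chip+n*.183
print("n",n,"F",F)
for s in(1,-1):
    for z in(.131,.33): print(s,z,solver.solve_ik(hold+[0,0,z],rv(down,s*ty)))
b1=np.array([-np.sin(yaw),np.cos(yaw),0]);b2=np.cross(n,b1)
for a in range(0,360,20):
    y=b1*np.cos(np.radians(a))+b2*np.sin(np.radians(a))
    j=solver.solve_ik(F,rv(-n,y))
    if j is not None: print(a,np.array(j))
E
```

```text
p hl [ 0.5923 -0.4076  0.0665] 0.002564372118820286
p hr [ 0.5463 -0.4491  0.0677] 0.0029148075741966778
p ll [ 0.5753 -0.3862  0.0502] 0.0030015164644602976
p lr [ 0.5288 -0.4305  0.0506] 0.0020427856312628537
g hl [ 0.6458 -0.2299  0.0685] 0.0026222774283022185
g hr [ 0.6074 -0.2653  0.0673] 0.004607585119632945
g lr [ 0.5875 -0.241   0.0425] 0.0008832217804132649
boom end [0.6718 0.1189 0.3573] 7.692673075281587e-05
iron tops [array([ 0.5429, -0.0401,  0.1045]), np.float64(0.022934249089283168)]
[286.3417 164.1488] [347.5308 175.2723]
[202.8744 201.1898] [144.9197 216.6119]
n [-0.357  0.449  0.819] F [ 0.55  -0.154  0.205]
1 0.131 [-0.786  0.438  0.043  1.893 -0.025  0.811  0.699]
1 0.33 [-0.82   0.238  0.083  1.684 -0.021  1.22   0.696]
-1 0.131 [-1.254  0.519  0.669  1.925 -0.425  0.842 -2.073]
-1 0.33 [-1.31   0.275  0.701  1.715 -0.187  1.22  -2.277]
0 [-0.732  0.246  0.707  2.228  0.779  0.485 -0.052]
20 [-0.688  0.238  0.653  2.225  0.802  0.498  0.274]
40 [-0.634  0.229  0.588  2.223  0.827  0.514  0.6  ]
60 [-0.572  0.222  0.514  2.22   0.852  0.53   0.925]
80 [-0.507  0.216  0.438  2.216  0.875  0.547  1.253]
100 [-0.441  0.211  0.362  2.212  0.895  0.562  1.584]
120 [-0.38   0.209  0.292  2.209  0.912  0.576  1.918]
140 [-0.318  0.207  0.221  2.205  0.928  0.59   2.252]
160 [-0.253  0.206  0.148  2.201  0.944  0.604  2.588]
180 [-0.173  0.207  0.058  2.196  0.963  0.621  2.922]
200 [-1.122  0.529  1.311  2.242 -0.186  0.322 -1.921]
220 [-0.181  0.207  0.067  2.196  0.961  0.619 -2.662]
240 [-0.615  0.227  0.566  2.222  0.835  0.519 -2.2  ]
260 [-0.737  0.247  0.714  2.228  0.776  0.483 -1.795]
280 [-0.811  0.265  0.806  2.231  0.726  0.458 -1.398]
300 [-0.8    0.262  0.792  2.231  0.735  0.462 -1.057]
320 [-0.779  0.257  0.767  2.23   0.749  0.469 -0.722]
340 [-0.763  0.253  0.746  2.229  0.76   0.475 -0.383]
```

```bash
python3 - <<'E'
from plan import *
from workcell import r,jaws,viewer
np.set_printoptions(precision=4,suppress=True)
o=rv(down,ty)
r.move_ptp(hold+[0,0,.25],o);print(r.get_t())
jaws.move_gripper(.06)
r.movel(hold+[0,0,.131],o,feed=.1);print(r.get_t(),r.get_ee_pos(),r.get_wrist_force())
jaws.move_gripper(.015,40);print(r.get_t(),r.get_finger_gap(),r.get_gripper_force(),r.get_wrist_force())
r.movel(hold+[0,0,.23],o,feed=.08);print(r.get_t(),r.get_ee_pos(),r.get_wrist_force(),r.get_finger_gap())
E
```

```text
1.4083
3.375 [0.4614 0.3461 0.1317] [0.8508 1.3729 0.0533]
4.025 0.02387516224838067 39.99896943569183 [-0.2411 -0.2584 -0.805 ]
5.4167 [0.4607 0.3456 0.2294] [-0.3658 -0.739  -0.9015] 0.02394614808794012
```

```bash
cat >> plan.py <<'E'
chip=np.array([.6155,-.2345,.059])
F=chip+n*.183
b1=np.array([-np.sin(yaw),np.cos(yaw),0]);b2=np.cross(n,b1)
yf=b1*np.cos(np.radians(40))+b2*np.sin(np.radians(40));of=rv(-n,yf)
E
python3 - <<'E'
from plan import *
from workcell import r,jaws,viewer
np.set_printoptions(precision=4,suppress=True)
r.movel(hold+[0,0,.34],None,feed=.12);print(r.get_t(),r.get_finger_gap())
P=F+.11*n
try: r.movel(P,of,feed=.15)
except r.PlanningError as e: print("line refused",e)
print(r.get_t(),r.get_ee_pos(),P,r.get_finger_gap(),r.get_joint_pos(),r.get_wrist_force())
D={}
for k in("scene","top"):D[k]=viewer.snapshot(k)
pickle.dump(D,open("d1.pkl","wb"))
a=np.hstack([cv2.resize(D["top"]["color"][100:250,220:370,::-1],(400,400)),cv2.resize(D["scene"]["color"][80:200,210:330,::-1],(400,400))])
cv2.imwrite("pics/carry.png",a)
E
```

```text
6.4833 0.02418621034241994
9.6583 [ 0.511  -0.1027  0.2991] [ 0.5109 -0.103   0.299 ] 0.02391826388304222 [-0.5736 -0.0124  0.3133  2.1814  0.7698  0.8626  0.627 ] [-1.0113  0.105  -0.4624]
```

View pics/carry.png

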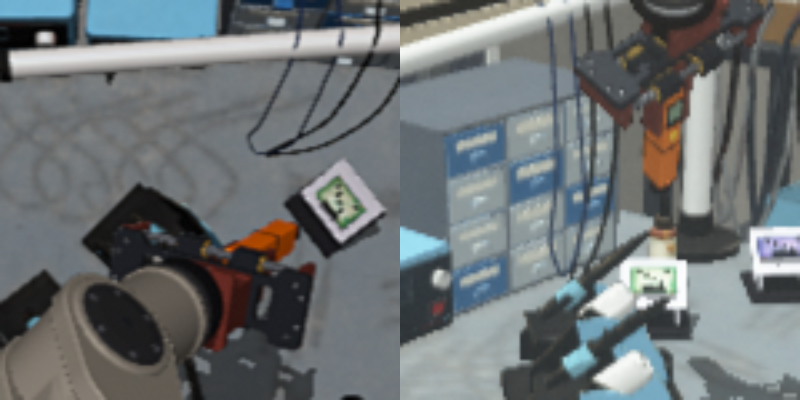

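The picture shows the thermometer held slanted, with its nose at about (290,235) in the top panel and (660,210) in the scene panel, clear of the irons and pointing at the green board. I go in along the normal and then measure the bar and nose in both views.

```bash
python3 - <<'E'
from plan import *
from workcell import r,jaws,viewer
np.set_printoptions(precision=4,suppress=True)
r.movel(F,of,feed=.1);r.dwell(.4)
print(r.get_t(),r.get_ee_pos(),F,r.get_finger_gap(),r.get_wrist_force())
D={}
for k in("scene","top"):D[k]=viewer.snapshot(k)
pickle.dump(D,open("d2.pkl","wb"))
lens=F-.123*n
t=[]
for k,b in(("top",(300,145,72,72)),("scene",(245,110,72,72))):
    u,v,w,h=b;im=cv2.resize(D[k]["color"][v:v+h,u:u+w,::-1],(400,400),interpolation=cv2.INTER_CUBIC)
    for X,c in((lens,(0,0,255)),(F+.037*n,(255,0,0)),(lens+.022*n,(0,255,255)),(chip,(255,0,255))):
        p=(proj(k,X)-[u,v]+.5)*400/72;cv2.circle(im,tuple(int(a) for a in p),2,c,-1);print(k,proj(k,X))
    t.append(im)
cv2.imwrite("pics/final.png",np.hstack(t))
E
```

```text
11.4083 [ 0.5502 -0.1522  0.209 ] [ 0.5502 -0.1524  0.2089] 0.02390488647721288 [ 0.2714  0.5837 -1.1933]
top [341.0633 179.0625]
top [323.0578 190.3082]
top [338.8298 180.4575]
top [346.8198 175.4672]
scene [286.859  154.4457]
scene [288.7871 127.4558]
scene [287.1056 150.9945]
scene [286.2135 163.4822]
```

View pics/final.png

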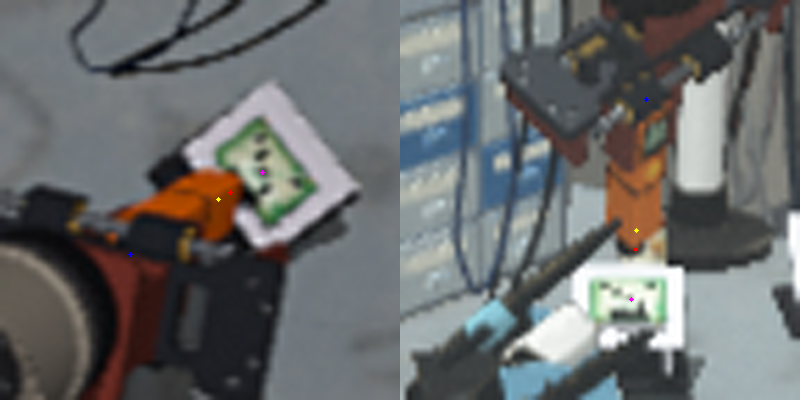

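```bash
python3 - <<'E'
from plan import *
D=pickle.load(open("d2.pkl","rb"));t=[]
# predicted bar outline: held so that thermometer y = tool y, x = y x n
x=np.cross(yf,n)
for k,b in(("top",(318,155,36,54)),("scene",(272,125,32,48))):
    u,v,w,h=b;im=cv2.resize(D[k]["color"][v:v+h,u:u+w,::-1],(400,600),interpolation=cv2.INTER_CUBIC)
    f=lambda X:tuple(int(a) for a in (proj(k,X)-[u,v]+.5)*400/w)
    L=F-.123*n
    c=[(s*.015,q*.012) for s,q in((1,1),(1,-1),(-1,-1),(-1,1))]
    e=[f(L+.022*n+x*i+yf*j) for i,j in c]
    cv2.polylines(im,[np.array(e)],True,(255,255,0),1)
    for (i,j),p in zip(c,e): cv2.line(im,p,f(L+.10*n+x*i+yf*j),(255,255,0),1)
    nose=[f(L+.0105*(x*np.cos(a)+yf*np.sin(a))) for a in np.linspace(0,6.28,24)]
    cv2.polylines(im,[np.array(nose)],True,(255,0,255),1)
    t.append(im)
cv2.imwrite("pics/chk.png",np.hstack(t))
E
```

```text
(no output)
```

View pics/chk.png

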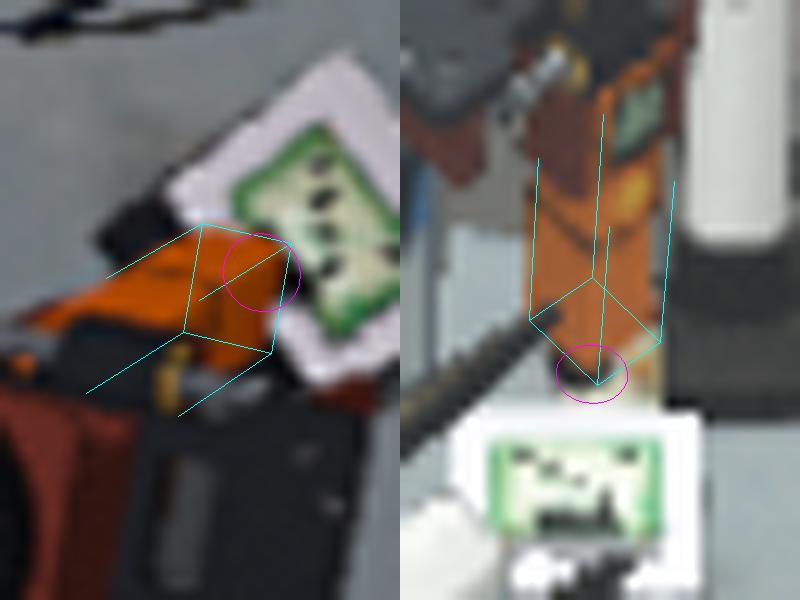

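The overlay fits to within about 1 px. The real nose in the right panel, at (575,378), sits slightly left of the predicted (592,375). I quantify this against the empty background.

```bash
python3 - <<'E'
from plan import *
D=pickle.load(open("d2.pkl","rb"))
np.set_printoptions(precision=1,suppress=True,linewidth=200)
L=F-.123*n;x=np.cross(yf,n)
a=D["scene"]["color"].astype(int);b=d["scene"]["color"].astype(int)
df=abs(a-b).sum(2)
for v in range(140,160): print(v,df[v,278:300],)
# predicted silhouettes
for z in(.0,.011,.021): 
    q=np.array([proj("scene",L+z*n+.0105*(x*np.cos(t)+yf*np.sin(t))) for t in np.linspace(0,6.28,60)]);print("nose",z,q.min(0),q.max(0))
for z in(.023,.04,.06):
    q=np.array([proj("scene",L+z*n+i*.015*x+j*.012*yf) for i in(1,-1) for j in(1,-1)]);print("bar",z,q.min(0),q.max(0))
dx=[proj("scene",L+e)-proj("scene",L) for e in .01*np.eye(3)];print("px per cm",np.array(dx))
E
```

```text
140 [ 12   6  12  24 176  96  76  60  51 109 152 170 211 157 100  12  10  13  14  18  20  17]
141 [  9  13  10  13 116  68  99 122 117 140 175 194 185 126 139  11  14  13  16  18  13  21]
142 [ 16   8   6  17 107 116  68 114 143 147 163 177 169  92  41  13  15  19  18  19  15  18]
143 [ 14  13   5  21 112 137 117  67  91 150 164  99 102 114  13  10  13  15  14  21  20  14]
144 [ 17  18  18  16 119 144 138 113  60  54 132 103 135 124  11   9  13  10  10  12  22  16]
145 [ 11  17  14  20 166 201 189 185  88  62  92  99 117 124  16   7  15  13  10   7  11  15]
146 [ 21  13  15  33 198 241 241 226 106 129 126 124 129 131  17   8   9   4   9  14  17   6]
147 [ 15  20  14  26 229 241 246 227 111 150 144 140 151 140  19  16  18   9  11   9  13  20]
148 [ 23  12  16  24 229 238 226 135  80 122 130 129 128 113   9   9  16  13  17  15   8  20]
149 [ 15  18  21  24 214 106  93  47  79  72  83 132 108  66  13   9   5  14  14  18  18  15]
150 [12 13 17 13 90 11 12 59 51 60 42 53 53 45 15 11 15 14  7 11 15 12]
151 [ 15  10  12  10   8  32 179 161 126  88  52  71  88  43  13  12   7  15  17   9  21
[... 268 characters left out ...]
 8  12  16   6  16]
155 [  7  13  14  15  16  22 171 457 483 463 294  47  16  12  11  11   9   8  14   3  13  10]
156 [  3  16  15  23  19  20  45 100 202  89  58  17  18  19  16   5  13  23   6  10  15  16]
157 [20 17 14 13 14 17 13 15 25  9 12 12 13 20 11 13 19  7 10 22 10  9]
158 [ 7  6  8  4  7  6  7  6  6  6  5  5  8  5  8  9  8  8 14 11  5 10]
159 [ 3  4 10  9  7  7 10  9  9  8  7  8  8  9  9  3  2  1 15 20 13 15]
nose 0.0 [284.  152.1] [289.7 156.8]
nose 0.011 [284.1 150.4] [289.9 155.1]
nose 0.021 [284.2 148.8] [290.  153.5]
bar 0.023 [281.9 146.5] [292.3 155.2]
bar 0.04 [282.1 143.8] [292.6 152.5]
bar 0.06 [282.2 140.5] [292.9 149.3]
px per cm [[-2.2 -0.6]
 [-1.6  0.7]
 [ 0.1 -2.6]]
```

The measured nose is within about 2 mm of the plan, and its offset is the same along the bar (0.6–0.7 px), so the tilt hasn't slipped. I hand in.

```bash
python3 - <<'E'
from workcell import r
print(r.get_t(),r.get_finger_gap(),abs(r.get_joint_vel()).max(),r.get_gripper_force());print(r.hand_in())
E
```

```text
11.5083 0.02370614818589295 0.0025174772437248963 39.99902129173279
the job is handed in; nothing more can be done
None
```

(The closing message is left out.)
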